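# Clip a vial into the mixer and give it a timed jog

### The job

Pick the amber sample vial off its blue rest and snap it sideways down into the two spring clips of the vial mixer, level, fully home and centred along its length between the clips, either way round. Once you have let go of the vial, hold the green jog button fully down without a break for four seconds (so that the dial's pointer ends in the green, never well into the red), then let it come up again. Leave the vial in its clips and do not disturb the other things on the bench.

Things in the scene. Friction and masses are not known exactly. Their poses are not given: they have to be found in the camera images.
- vial: Loose capped sample vial, a smooth rigid cylinder 22 mm in diameter and 104 mm long, about 45 g: amber barrel, paper band round the middle, white ribbed cap on its +y end. Origin on its axis at mid-length; y axis along the cylinder. It starts lying level in the blue rest, axis 36 mm above the worktop. Grip it across its middle.
- rest: Fixed blue rest, base 56x108x8 mm, with two V supports 72 mm apart that hold the vial level 36 mm up; the middle 60 mm of the vial hangs free, 17 mm above the base. Origin at the centre of its underside; the vial lies along its y axis.
- mixer: Fixed vial mixer: white deck 120 mm (x) by 240 mm (y), top face 23 mm above the worktop, carrying two steel spring clips, a green jog button and a dial. Origin at the centre of its underside, z up. The clips' common axis runs along its y axis; between the clips a seated vial hangs free, 23 mm above the deck.
- clip_centre (a point): On the mixer, midway between its two C-shaped steel clips, on the axis a seated vial takes: 57 mm above the worktop, mixer x 0, y +50 mm; axes as the mixer's. Clips 12 mm long, centred 34 mm either side along y, open upward: 17 mm mouth, flared tips 15 mm above the axis. Push the level vial straight down: the jaws spread and snap over it (about 10 N) and it bottoms with its axis here.
- jog_top (a point): Centre of the top face of the jog button, moving with it. Round green button 30 mm in diameter in a black housing, mixer frame x -32, y -80 mm; top face 44 mm above the worktop when up. It is pressed straight down.
- jog (a joint): Travel of the jog button: 0 up, 0.006 m fully down (end stop). Spring: about 1.5 N to start it, 5 to 6 N to hold it fully down; it comes up by itself when let go. It counts as held from 4 mm down.
- pointer (a joint): Angle of the red pointer of the dwell dial (58 mm, white face, on the deck behind the button): 0 at the blue mark, growing clockwise. With the button fully down it creeps on: about 1.6 rad after 3 s, 2.0 after 4 s, 2.4 after 5 s, 2.75 after 6 s; after release it creeps slowly back by itself. Green band 1.4 to 2.6 rad, red beyond.
- mug: Bystander, loose: white china mug, 82 mm wide with handle to 114 mm, 91 mm high. Origin at the centre of its underside.
- bottle: Bystander, loose: small amber dropper bottle, 34 mm across, 102 mm high. Origin at the centre of its underside.
- stapler: Bystander, loose: red and black stapler, 36x128x65 mm. Origin at the centre of its underside.
- phone: Bystander, loose: dark phone lying flat, 152x74x9 mm. Origin at the centre of its underside.
- cup_blue: Bystander, loose: white sample cup with a blue ring, 34 mm across, 24 mm high. Origin at the centre of its underside.
- cup_white: Bystander, loose: white sample cup, 34 mm across, 24 mm high. Origin at the centre of its underside.
Things that resemble listed ones, but are neither listed nor needed, are in the scene too. There is more than one size of the vial; the one meant has the size given above.

How it is judged:
By the outcome, as a careful person would: the job done as asked, in the order asked, and still so for the second after the job is handed in, with the robot touching nothing.
It also fails if it takes over 58 s, if anything falls off the work surface, if the arm or the gripper's body presses on something with over 40 N, if the wrist force passes 120 N, or if a joint passes its speed limit or range.

### The arm

A 6-joint arm with a two-finger parallel gripper is mounted at the origin on a cart in front of the work surface, level with it; the furniture and walls round the work are solid. World frame = base frame: x ahead of the robot, y to its left, z up, the work surface at z = 0. Lengths are in m, angles in rad, forces in N, time in s.
With the tool pointing down it reaches from about 0.275 to 0.825 m from the base axis. Payload 4.9 kg.
Tool frame: the origin (TCP) lies midway between the tips of the shut fingers; the grasp point (between the pads) lies 19 mm behind it (grip_point_offset is the distance from the TCP to the grasp point, in m); z points along the fingers, y is the line along which they close (so a half turn about z gives the same grasp; the last joint's range is limited). The gripper opens to 85 mm and grips with 20 to 120 N. Pads are 22 mm wide; open, the fingers measure 114 mm over their backs; the gripper's body (76 mm by 85 mm) begins 54 mm behind the grasp point. The pads swing forward as they close: fully open they stand 13 mm farther back than shut.
Start: joints at [-1.405, 0.326, -0.193, 1.052, 0, 1.437], TCP at [0.162, -0.525, 0.231] pointing down, gripper open.
Joint ranges: [-2.65, 2.65], [-0.97, 1.79], [-1.3, 1.35], [-1.93, 2.1], [-1.47, 1.37], [-3.14, 3.14]. Speed limits (rad/s): [2.57, 2.57, 3.14, 3.14, 3.14, 3.14].

### API

Orientations are given as a rotation vector (axis times angle).
In Python, from cell import * gives the robot as it stands. Calls block until the motion is done:
- movep(position, orientation): joint-space move of the TCP to a pose.
- move_l(position, velocity=0.15, rot=None, until_force=None): straight line of the TCP; rot=None keeps the orientation; velocity is the mean speed in m/s. With until_force (N) it stops when the force on the tool has changed by that much, and returns True; else False.
- set_joints(angles): joint-space move.
- let_go() and grab(newtons=None): open the fingers fully, or close them until they stop; newtons is the grip in N (None keeps the last).
- sleep(seconds).
- ik(position, orientation): joint angles nearest the present ones, or None.
- get_state(): the state.
- grab_frame(name): name is "scene" or "top" or "wrist"; returns a dict with "img" (420x560x3 uint8, red, green, blue), "fx", "fy", "cx", "cy" (pixels), "cam_to_world" (4x4, takes a point from camera to world coordinates); the wrist camera has in their place "T_tool_cam" (4x4, takes a point from camera to tool coordinates, whose origin is the TCP and whose axes are the flange's). Camera axes: x right, y down, z forward; pixel columns grow to the right and rows downward; lengths in m; the calibration is good to about 2 mm. A picture is of the moment at which its call begins: read the wrist's pose just before it. There is no depth.
A pose or a line that the arm cannot do raises MotionError and nothing moves.
- sign_off(): hands the job in; it is judged then, once.
Trained networks look in the newest picture that a camera, given by its name, has taken for a name from the list of things; names that differ only in an ending like _2 or _b are one class to them, and where a whole thing is asked for, a point or a joint stands for the part that bears it (a point fixed in the world has none). Each returns a list of dicts, best first, with "score" (0 to 1); they miss things now and then, are a little off and sometimes report something else, mostly with a low value. They report only what shows in the picture. A call takes as long as a camera call. They do not tell look-alikes from the thing itself.
- spot_in(camera, name): "centre" ([column, row] in pixels, amid what is visible of it).
- silhouettes(camera, name): "mask" (420x560 bool, what is visible of it) and "centre" ([column, row] in pixels, amid what is visible of it).
- tip_of(camera, name): "centre" ([column, row] in pixels: a listed point, or the origin of a listed thing).
The state is a dict: "clock": time; "q": joint angles; "joint_velocities": joint speeds; "tau": joint torques, N m; "position": TCP position; "eef_rot": TCP orientation; "contact_force": force on the tool from outside, world axes, zero at the start; "wrist_torque": the same for the moment, N m; "finger_gap": opening from 0.0 (shut) to 1.0 (fully open); "grasp_force": force on a finger pad.
Only numpy, scipy, OpenCV 4.12 (cv2) and the standard library are available. Lean on these libraries where they do the work, as an engineer would, in place of code of your own. Each camera call takes 0.05 s, during which the arm holds its last target. There are 200 camera calls.

## Working session

There is one attempt and no reset: what is moved stays moved. The work goes in short steps, each a Python script; the robot and the scene stay as the last script left them, time stands still between calls to the robot, and variables do not carry over. Pictures are saved under pics/ and viewed, at most 10 in all, crops included, and the job is handed in when it is done.

```bash
mkdir -p pics; ls
python3 - <<'E'
from cell import *
import cv2, numpy as np
s=get_state(); print(s["clock"],s["position"],s["eef_rot"],s["finger_gap"])
for c in("scene","top"):
    f=grab_frame(c); cv2.imwrite(f"pics/{c}0.png",f["img"][:,:,::-1])
    print(c,f["fx"],f["cx"],f["cy"],np.round(f["cam_to_world"],3).tolist())
    for n in("vial","rest","mixer","clip_centre","jog_top"):
        print(n,"spot",[(np.round(d["centre"]).tolist(),round(d["score"],2)) for d in spot_in(c,n)],"tip",[(np.round(d["centre"],1).tolist(),round(d["score"],2)) for d in tip_of(c,n)])
E
```

```text
pics
0.0 [ 0.16233536 -0.52486909  0.23051342] [-3.10465137e+00 -4.68867962e-01  4.72101543e-05] 1.0004986586268165
scene 419.7409852306862 278.9657882736423 209.00843445213664 [[0.577, -0.326, 0.749, -0.382], [-0.817, -0.242, 0.524, -0.684], [0.01, -0.914, -0.405, 0.566], [0.0, 0.0, 0.0, 1.0]]
vial spot [([149.0, 206.0], 0.77)] tip [([151.3, 209.1], 0.64), ([302.4, 234.7], 0.47), ([209.5, 200.7], 0.46)]
rest spot [([206.0, 211.0], 0.59)] tip [([209.7, 198.3], 0.69), ([208.9, 209.9], 0.6)]
mixer spot [([224.0, 174.0], 0.68), ([302.0, 233.0], 0.57)] tip [([302.2, 233.6], 0.97)]
clip_centre spot [([307.0, 232.0], 0.64)] tip [([292.1, 211.3], 0.84)]
jog_top spot [([322.0, 238.0], 0.63)] tip [([321.7, 236.2], 0.58)]
top 423.8291289496128 279.5072721890446 210.6426424218888 [[-0.006, -0.981, 0.194, 0.301], [-1.0, 0.009, 0.012, -0.058], [-0.014, -0.194, -0.981, 1.187], [0.0, 0.0, 0.0, 1.0]]
vial spot [([185.0, 217.0], 0.69), ([124.0, 259.0], 0.63)] tip [([121.5, 256.1], 0.83), ([183.8, 218.0], 0.58)]
rest spot [([192.0, 216.0], 0.71)] tip [([187.2, 221.2], 0.84)]
mixer spot [([309.0, 206.0], 0.82), ([276.0, 152.0], 0.44)] tip [([305.5, 205.8], 0.6)]
clip_centre spot [([308.0, 209.0], 0.82)] tip [([292.9, 201.3], 0.77), ([398.0, 270.7], 0.33)]
jog_top spot [([422.0, 175.0], 0.51), ([335.0, 216.0], 0.49)] tip [([337.0, 213.5], 0.48)]
```

View pics/scene0.png

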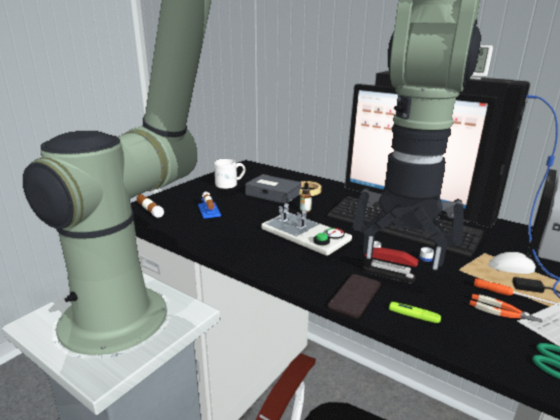

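View pics/top0.png

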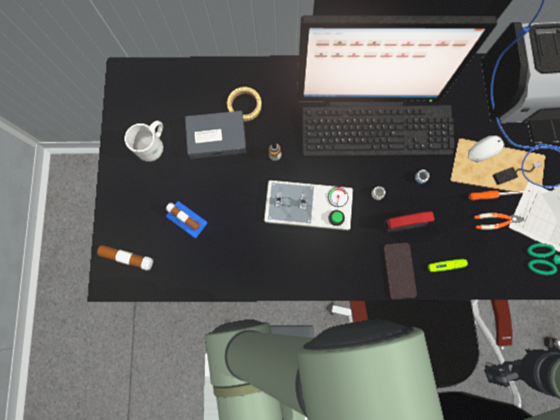

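The amber vial in the blue rest is at about top (184,218), with its cap at the upper left (171,208). The one at (124,259) is a bigger look-alike lying on the bench. The mixer is at top (308,206), with its clips on the left (292,202) and the button on the right (337,217). Next I compute poses and look closer with the wrist camera.

```bash
cat > h.py <<'E'
from cell import *
import cv2, numpy as np
from scipy.spatial.transform import Rotation as Ro
def shot(c):
    s=get_state(); f=grab_frame(c)
    if c=="wrist":
        T=np.eye(4); T[:3,:3]=Ro.from_rotvec(s["eef_rot"]).as_matrix(); T[:3,3]=s["position"]
        f["cam_to_world"]=T@f["T_tool_cam"]
    return f
def w(f,px,z):   # pixel -> world on plane z
    px=np.atleast_2d(np.asarray(px,float)); M=f["cam_to_world"]
    r=np.c_[(px[:,0]-f["cx"])/f["fx"],(px[:,1]-f["cy"])/f["fy"],np.ones(len(px))]@M[:3,:3].T
    return M[:3,3]+r*((z-M[2,3])/r[:,2])[:,None]
def down(yaw):   # tool x at world yaw, z down
    x=np.array([np.cos(yaw),np.sin(yaw),0]); z=np.array([0,0,-1.])
    return Ro.from_matrix(np.c_[x,np.cross(z,x),z]).as_rotvec()
def axis_yaw(f,mask,z):
    p=w(f,np.argwhere(mask)[:,::-1],z)[:,:2]; c=p.mean(0); v=np.linalg.svd(p-c,full_matrices=False)[2][0]
    return c,np.degrees(np.arctan2(v[1],v[0]))
E
python3 - <<'E'
from h import *
f=shot("top")
for n,z in(("vial",.036),("rest",0),("mixer",0),("clip_centre",.057),("jog_top",.044)):
    for d in tip_of("top",n): print(n,np.round(d["centre"]),w(f,d["centre"],z).round(3),round(d["score"],2))
for n,z in(("vial",.036),("mixer",.023)):
    for d in silhouettes("top",n): print(n,np.round(d["centre"]),axis_yaw(f,d["mask"],z),d["mask"].sum())
print(grab_frame("wrist")["T_tool_cam"].round(3), down(0), Ro.from_rotvec(get_state()["eef_rot"]).as_matrix().round(2))
E
```

```text
vial [122. 258.] [[0.401 0.385 0.036]] 0.88
vial [184. 214.] [[0.523 0.219 0.036]] 0.68
rest [187. 219.] [[0.514 0.219 0.   ]] 0.67
mixer [308. 207.] [[ 0.546 -0.125  0.   ]] 0.56
clip_centre [291. 204.] [[ 0.544 -0.076  0.057]] 0.73
jog_top [338. 211.] [[ 0.525 -0.204  0.044]] 0.45
vial [187. 217.] (array([0.51279333, 0.22087084]), np.float64(-126.16216338292962)) 304
vial [126. 259.] (array([0.40427173, 0.37768548]), np.float64(73.79241063940812)) 626
mixer [309. 206.] (array([ 0.54879842, -0.12423548]), np.float64(-95.44131939692032)) 3551
[[-0.    -0.961 -0.277  0.072]
 [ 1.     0.    -0.001  0.   ]
 [ 0.001 -0.277  0.961 -0.142]
 [ 0.     0.     0.     1.   ]] [3.14159265 0.         0.        ] [[ 0.96  0.3  -0.  ]
 [ 0.3  -0.96 -0.  ]
 [-0.    0.   -1.  ]]
```

Run:
```python
from h import *
def look(tag,pos,yaw,names):
    movep(pos,down(np.radians(yaw))); f=shot("wrist")
    cv2.imwrite(f"pics/{tag}.png",f["img"][:,:,::-1])
    np.savez(f"pics/{tag}.npz",**f)
    for n,z in names:
        for d in tip_of("wrist",n): print(tag,n,np.round(d["centre"]),w(f,d["centre"],z)[0].round(4),round(d["score"],2))
    for n,z in names:
        if n in("vial","mixer","rest","jog_top"):
            for d in silhouettes("wrist",n): c,a=axis_yaw(f,d["mask"],z or .023); print(" mask",n,np.round(d["centre"]),c.round(4),a.round(2),d["mask"].sum(),round(d["score"],2))
    print(get_state()["clock"])
M=(("mixer",0),("clip_centre",.057),("jog_top",.044))
look("m1",[.55,-.12,.24],84.5,M)
look("m2",[.55,-.12,.24],-95.5,M)
look("v1",[.513,.22,.2],-126,(("vial",.036),("rest",0)))
```

```text
m1 mixer [280. 180.] [ 0.5528 -0.1231  0.    ] 0.58
m1 clip_centre [280. 148.] [ 0.5567 -0.0783  0.057 ] 0.86
m1 jog_top [252. 253.] [ 0.5121 -0.1984  0.044 ] 0.69
m1 jog_top [402.  86.] [ 0.6867 -0.0292  0.044 ] 0.67
 mask mixer [279. 171.] [ 0.5517 -0.1137] -95.94 19860 0.91
 mask mixer [416.  85.] [ 0.7114 -0.0294] -173.15 1747 0.6
 mask jog_top [254. 251.] [ 0.5111 -0.1987] -106.57 462 0.73
3.8667
m2 mixer [281. 173.] [ 0.5486 -0.1259  0.    ] 0.65
m2 clip_centre [280. 225.] [ 0.5548 -0.0775  0.057 ] 0.92
m2 jog_top [313. 106.] [ 0.5082 -0.2001  0.044 ] 0.91
 mask mixer [280. 164.] [ 0.55   -0.1366] 83.99 20159 0.65
 mask mixer [308. 104.] [ 0.51   -0.2018] 144.25 683 0.46
 mask jog_top [310. 105.] [ 0.5117 -0.2011] 161.57 615 0.91
6.8167
v1 vial [441. 250.] [0.4113 0.3732 0.036 ] 0.92
v1 vial [283. 193.] [0.5122 0.2229 0.036 ] 0.57
v1 rest [279. 188.] [0.5169 0.2223 0.    ] 0.62
 mask vial [442. 244.] [0.4097 0.3693] 74.72 3769 0.79
 mask vial [281. 194.] [0.5154 0.2232] 54.46 2256 0.74
 mask vial [62. 17.] [ 0.5775 -0.0152] 152.15 4842 0.29
 mask rest [270. 184.] [0.5094 0.2148] 53.89 2998 0.8
8.3667
```

```bash
python3 -c "
import cv2,numpy as np
a=cv2.imread('pics/m1.png')[40:340,140:440];b=cv2.imread('pics/m2.png')[40:340,140:440]
cv2.imwrite('pics/mm.png',cv2.resize(np.hstack([a,b]),(800,400),interpolation=3))
a=cv2.imread('pics/v1.png')[90:290,150:420];cv2.imwrite('pics/vv.png',cv2.resize(a,None,fx=2.9,fy=2.9,interpolation=3))"
```

```text
(no output)
```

View pics/mm.png

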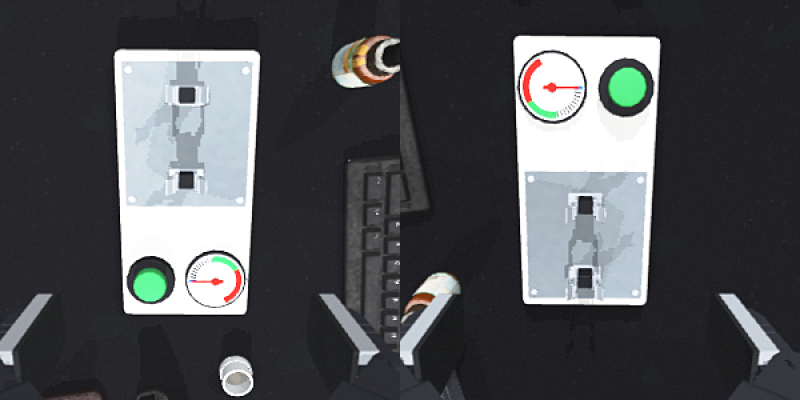

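View pics/vv.png

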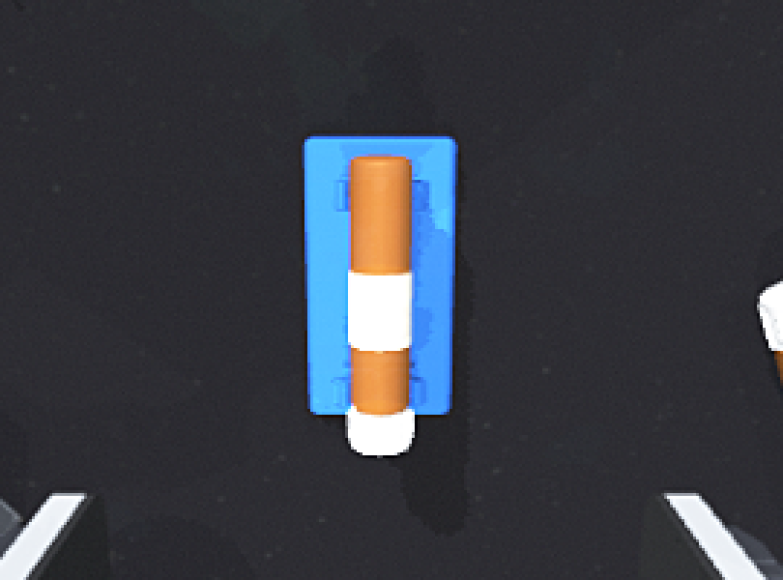

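m1/m2 show the mixer with its clips, button and dial, and the pointer at the blue mark. v1 shows the vial centred in the rest at about pixel (281,195), with its cap at the lower end. Next I refine the geometry by fitting the known outlines.

Run:
```python
from h import *
def rect(f,mask,z):
    p=w(f,np.argwhere(mask)[:,::-1],z)[:,:2].astype(np.float32)
    h=cv2.convexHull(p*1000); (c,s,a)=cv2.minAreaRect(h); return np.round(c,1),np.round(s,1),round(a,2)
def big(m,near):
    m=cv2.morphologyEx(m.astype(np.uint8),cv2.MORPH_OPEN,np.ones((3,3)))
    n,l,st,c=cv2.connectedComponentsWithStats(m); i=1+np.argmin(np.linalg.norm(c[1:]-near,axis=1)+1e3*(st[1:,4]<800)); return l==i
for t,near in(("m1",(280,180)),("m2",(281,173))):
    f=dict(np.load(f"pics/{t}.npz")); g=f["img"].astype(int)
    print(t,rect(f,big(g.min(2)>120,near),.023))
    hsv=cv2.cvtColor(f["img"],cv2.COLOR_RGB2HSV)
    m=(abs(hsv[...,0].astype(int)-68)<14)&(hsv[...,1]>100)&(hsv[...,2]>150)
    n,l,st,c=cv2.connectedComponentsWithStats(m.astype(np.uint8))
    for i in range(1,n):
        if st[i,4]>150: print(" green",c[i].round(),st[i,4],rect(f,l==i,.044))
f=dict(np.load("pics/v1.npz")); g=f["img"].astype(int)
v=big((g[...,0]>120)&(g[...,0]>g[...,2]-10),(281,194)); b=big((g[...,2]>g[...,0]+50)|v,(281,190))
print("vial .047",rect(f,v,.047),".036",rect(f,v,.036)); print("rest .008",rect(f,b&~v,.008), f["cam_to_world"][:3,3])
```

```text
m1 (array([ 551.1, -124. ]), array([236.7, 118.6]), 84.0)
 green [252. 254.] 469 (array([ 511.4, -199.2]), array([29.7, 28.6]), 84.37)
m2 (array([ 551. , -126.1]), array([236.9, 118.6]), 84.03)
 green [310. 105.] 639 (array([ 510.6, -201.2]), array([27.6, 28.1]), 84.48)
vial .047 (array([514.8, 223.3]), array([103.2,  22.6]), 53.96) .036 (array([516.4, 225.5]), array([107.1,  23.4]), 53.96)
rest .008 (array([513.6, 221. ]), array([106.7,  56.6]), 53.98) [0.47272636 0.1622671  0.34262318]
```

Run:
```python
from h import *
a=np.radians(54); u=np.array([np.cos(a),np.sin(a)]); R=down(np.radians(-126))
c=np.array([.515,.2235]); p=c+.072*u
movep([*p,.19],R); f=shot("wrist"); g=f["img"].astype(int)
cv2.imwrite("pics/v2.png",f["img"][:,:,::-1])
m=((g[...,0]>120)&(g[...,0]>g[...,2]-10)).astype(np.uint8)
pts=w(f,np.argwhere(m)[:,::-1],.047)[:,:2]
m2=np.linalg.norm(pts-c,axis=1)<.065; q=pts[m2]-c
L=q@u; P=q@np.array([-u[1],u[0]])
print("along",L.min(),L.max(),"perp",P.min(),P.max())
(cc,s,ang)=cv2.minAreaRect(cv2.convexHull((pts[m2]*1000).astype(np.float32))); print(cc,s,ang)
```

```text
along -0.051053000503273896 0.051831356771490845 perp -0.011823925226392036 0.011289662305035001
(515.4562377929688, 223.64889526367188) (102.88227844238281, 23.11359405517578) 54.01774978637695
```

Run:
```python
from h import *
g=np.array([.5159,.2246]); R=down(np.radians(-126))
movep([*g,.10],R); move_l([*g,.017],velocity=.08,until_force=12)
s=get_state(); print(s["position"],s["contact_force"]); 
grab(50); s=get_state(); print(s["finger_gap"],s["grasp_force"],s["contact_force"],s["clock"])
move_l([*g,.15],velocity=.15)
s=get_state(); print(s["finger_gap"],s["grasp_force"],s["contact_force"],s["wrist_torque"])
t=np.array([.5562,-.0753]); movep([*t,.13],down(np.radians(-96)))
s=get_state(); print(s["clock"],s["position"],s["contact_force"])
f=shot("wrist"); cv2.imwrite("pics/held.png",f["img"][:,:,::-1])
f=shot("top");
```

```text
[0.51639495 0.22473736 0.0175055 ] [-0.11174398 -1.0083132  -0.03784883]
0.24228908446389152 48.834335803985596 [-2.17725976  2.21854587  4.67446269] 11.15
0.23973346337759527 48.82290244102478 [ 0.97128231 -0.13206497 -0.65879744] [-0.01401669  0.01302323 -0.02474   ]
13.3417 [ 0.55593131 -0.07457375  0.12957337] [ 0.10878201  0.08459369 -0.03438804]
```

View pics/held.png

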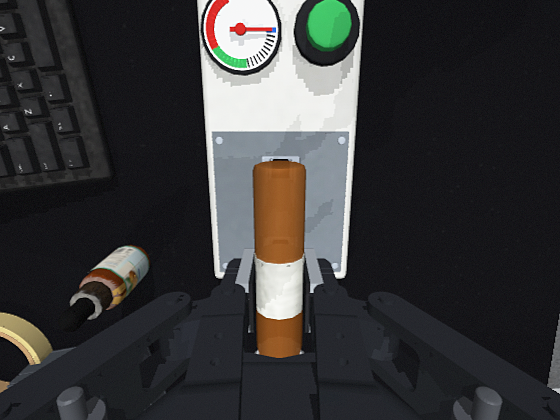

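The vial is held level across its middle, at column 280, and lines up with the far clip at (280,160). Now I press it in.

Run:
```python
from h import *
t=[.5562,-.0753]
move_l([*t,.062],velocity=.1,until_force=15)
for z in(.054,.050,.046,.042,.039,.0375,.0365):
    hit=move_l([*t,z],velocity=.03,until_force=40); s=get_state()
    print(z,hit,s["position"].round(4),s["contact_force"].round(1),s["wrist_torque"].round(2),round(s["clock"],2))
    if hit: break
```

```text
0.054 False [ 0.5562 -0.0755  0.0545] [-1.2  0.3  4.7] [-0.03  0.4   0.02] 14.69
0.05 False [ 0.5557 -0.0754  0.0502] [-2.2  0.1  4.9] [-0.08  0.64 -0.03] 14.97
0.046 False [ 0.5556 -0.0753  0.0459] [-2.7 -0.4  2.7] [-0.06  0.64  0.04] 15.26
0.042 False [ 0.5554 -0.0751  0.0412] [-2.6 -0.4 -2.2] [ 0.    0.52 -0.  ] 15.54
0.039 False [ 0.5559 -0.0751  0.0384] [-2.1  0.2 -4.1] [-0.02  0.37 -0.03] 15.79
0.0375 False [ 0.556  -0.0752  0.0383] [-6.2  0.7  7.8] [0.19 1.12 0.01] 16.04
0.0365 False [ 0.556  -0.0752  0.0382] [-8.3  1.6 14.9] [ 0.3   1.56 -0.01] 16.29
```

```bash
python3 - <<'E'
from h import *
let_go(); t=np.array([.5562,-.0753]); R=down(np.radians(-96))
move_l([*t,.14],velocity=.2)
u=np.array([np.cos(np.radians(84)),np.sin(np.radians(84))])
movep([*(t+.072*u),.19],R); f=shot("wrist"); np.savez("pics/p1.npz",**f)
im=f["img"][:,:,::-1]; cv2.imwrite("pics/p1.png",im)
g=f["img"].astype(int); s=get_state(); print(s["clock"],s["contact_force"])
am=(g[...,0]>g[...,2]+50)&(g[...,0]>90)
p=w(f,np.argwhere(am)[:,::-1],.068)[:,:2]-t; k=np.linalg.norm(p,axis=1)<.07; p=p[k]
print("amber along",(p@u).min(),(p@u).max(),"perp",(p@[-u[1],u[0]]).min(),(p@[-u[1],u[0]]).max())
E
python3 -c "
import cv2
a=cv2.imread('pics/p1.png')[0:250,140:420];cv2.imwrite('pics/p1c.png',cv2.resize(a,None,fx=2.4,fy=2.4,interpolation=3))"
```

```text
18.1 [ 1.1399134  -0.04211136 -0.95968749]
amber along -0.05262403763150837 0.03528247832674381 perp -0.01074200485116955 0.009137573796086826
```

View pics/p1c.png

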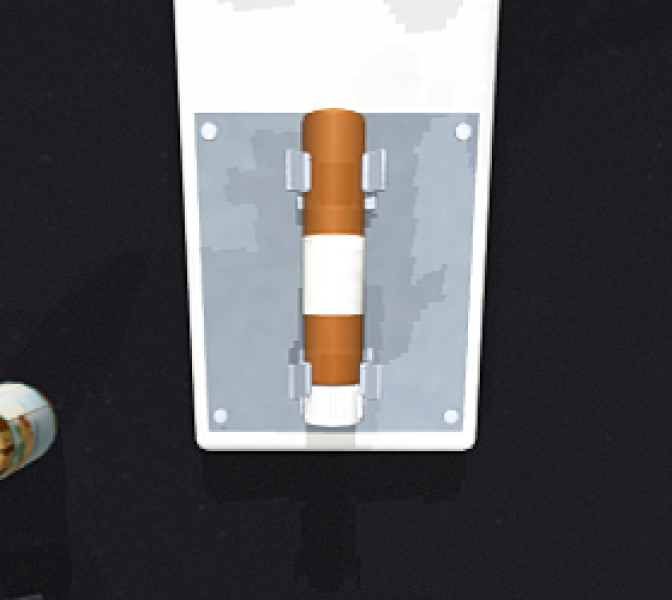

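Run:
```python
from h import *
f=dict(np.load("pics/p1.npz")); t=np.array([.5562,-.0753]); a=np.radians(84);u=np.array([np.cos(a),np.sin(a)])
v=f["img"][0:200,240:320]; cv2.imwrite("pics/z.png",cv2.resize(v[40:190],None,fx=4,fy=4,interpolation=0)[:,:,::-1])
for r in(62.5,79,150.5,166): print("tip",r,(w(f,[280,r],.072)[0,:2]-t)@u)
for r in(109/2.4,426/2.4): print("end",r,(w(f,[280,r],.068)[0,:2]-t)@u)
```

```text
tip 62.5 -0.039676963567637766
tip 79 -0.027932769444443818
tip 150.5 0.02694999565934967
tip 166 0.03978307167556729
end 45.41666666666667 -0.052331842138499916
end 177.5 0.05026927038913637
```

View pics/z.png

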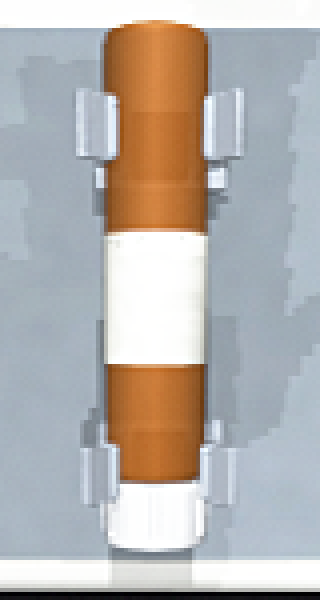

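Measured against the clip tips, the vial is centred to within 1 mm, is level, and bottomed at 57 mm. Now the button.

Run:
```python
from h import *
b=[.5109,-.2010]; R=down(np.radians(-96))
grab(30); movep([*b,.12],R); move_l([*b,.050],velocity=.1)
print(get_state()["position"],get_state()["clock"])
move_l([*b,.0365],velocity=.04,until_force=25)
s=get_state(); t0=s["clock"]; print(t0,s["position"].round(4),s["contact_force"].round(1),s["finger_gap"])
p=np.array(s["position"])
sleep(.3); s=get_state(); print(s["position"].round(4),s["contact_force"].round(1))
sleep(4.15-(s["clock"]-t0)); s=get_state(); print(s["clock"]-t0,s["position"].round(4),s["contact_force"].round(1))
move_l([*b,.13],velocity=.25)
u=np.array([np.cos(np.radians(84)),np.sin(np.radians(84))])
movep([*(np.array([.551,-.125])-.0*u),.24],R)
f=shot("wrist"); cv2.imwrite("pics/end.png",f["img"][:,:,::-1]); print(get_state()["clock"],get_state()["contact_force"])
f=shot("top"); cv2.imwrite("pics/endtop.png",f["img"][:,:,::-1])
a=cv2.imread("pics/end.png")[20:320,140:440]; c=cv2.imread("pics/endtop.png")
cv2.imwrite("pics/fin.png",cv2.resize(np.hstack([cv2.resize(a,(420,420)),c[:,90:470]]),(800,420)))
```

```text
[ 0.51143393 -0.20100082  0.0504892 ] 20.5833
20.975 [ 0.5122 -0.2017  0.038 ] [-2.5  0.9  8.2] 0.003399642988266922
[ 0.5122 -0.2017  0.038 ] [-1.9  0.8  8.9]
4.149999999999999 [ 0.5122 -0.2017  0.038 ] [-2.2  0.6  7.6]
26.3167 [-1.29407915 -0.25559572 -0.18352299]
```

View pics/fin.png

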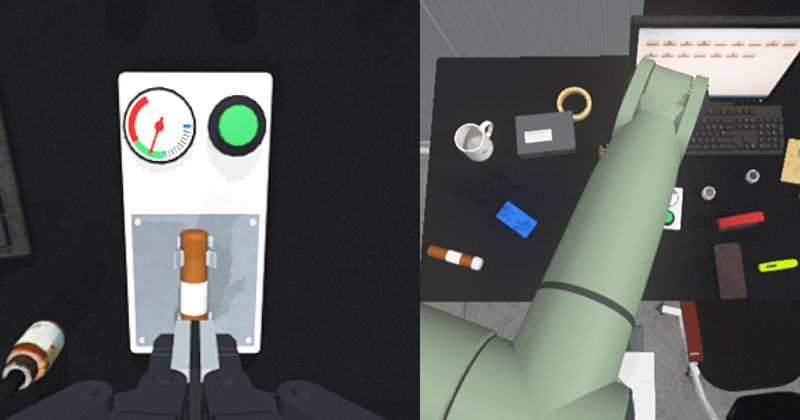

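The pointer is in the green, the button is up again, the vial is in its clips and the other things are where they were.

```bash
python3 -c "
from cell import *
print(sign_off())"
```

```text
the job is handed in; nothing more can be done
None
```

The vial is snapped home in the mixer's clips, level and centred to within about 1 mm; I then held the jog button fully down for about 4.15 s and released it, the pointer ended in the green, and I handed the job in at about 26 s.

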